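Stack the porous stones and press the label holder home

TASK

Store the two grey porous stones on the low metal stand: the larger one centred on the round black mat, the smaller one centred on top of it. Then slide the stand's white L-shaped label holder along the bench, tongue first, under the front lip until its upright panel sits fully home, flush against the lip, and finish while still gripping it and keeping it pressed there against the springy pad inside (firmly, without ramming it); leave everything else where it is.

Things in the scene. Friction and masses are not known exactly. Their poses are not given: they have to be found in the camera images.
- stand: fixed low aluminium stand (all in mm) 130x130, top 20 above the bench, front lip 24 high. Origin: centre of its underside at bench level; +x from front edge (x = -65) to rear, z up. Below the front edge a channel along x, bare bench as its floor: 56 wide, centred on y = 0, 10 high, x = -65 to +15, mouth flared to about 76. When home the label holder's origin is at x = -69, y = z = 0, axes parallel
- seat (a point): centre of the top face of the stand's round black rubber mat (72 mm across, 2 mm thick), 22 mm above the bench, 80 mm behind the stand's front edge
- mouth (a point): middle of the stand's front edge, at bench level. The holder enters here moving along the stand's +x; the pad's face stands 34 mm behind it. The holder is home when the back face of its panel touches this edge (side play in the channel 3 mm each way)
- pad (a joint): travel (m) of the spring pad across the channel: 0 at rest, grows as the tongue pushes it in (850 N/m, stop at 0.010). The tongue meets it 6 mm before home; at home it reads about 0.006 and pushes back 5 N. Let go, it pushes the holder out again
- label_holder: loose white plastic L (in mm), about 60 g, standing on its foot: upright panel 60 wide (y), 70 tall, 8 thick (x = -4 to +4; paper face to -x, 1 proud over the lower 56), and a flat tongue at its foot, 50 wide, 5 thick, from x = +4 to +44. Origin: underside, below the panel's centre; +x along the tongue, z up. Grip the panel across its thickness near its top
- large_disc: loose grey porous stone, flat disc 60 mm across, 16 mm thick, about 100 g, lying flat on the bench; origin at the centre of its underside, z up
- small_disc: loose grey porous stone, flat disc 44 mm across, 16 mm thick, about 55 g, lying flat on the bench; origin at the centre of its underside, z up
- tin_lid: bystander: round flat aluminium tin lid, 67 mm across, 12 mm high; origin under its centre
- tape_roll: bystander: roll of masking tape lying flat, 100 mm across, 25 mm high; origin under its centre
- vial_1: bystander: upright sample vial, 27 mm across, 64 mm high; origin under its centre
- weight_100: bystander: brass weight with a neck, 24 mm across, 42 mm high; origin under its centre
- tin_3: bystander: closed round tin, 67 mm across, 38 mm high; origin under its centre
- calculator: bystander: flat pocket calculator, 132x70x15 mm; origin under its centre
There are look-alikes about, which are no part of the job. What is shaped like the large_disc but blue or red is not meant.

How it is judged:
On the way, in this order (a step that is already met when the one before it is completed fails the run):
1. the larger stone lies centred on the mat, released (horizontal distance between large_disc and seat below 0.008 m and z of large_disc in the frame of stand between 0.02 and 0.025 m and angle between large_disc's own z axis and vertical below 0.06 rad and contact force between the fingers and large_disc below 0.1 N and linear speed of large_disc below 0.02 m/s), for 0.2 s.
2. the smaller stone lies centred on the larger one, released (horizontal distance between large_disc and seat below 0.008 m and z of large_disc in the frame of stand between 0.02 and 0.025 m and angle between each of large_disc, small_disc's own z axis and vertical below 0.06 rad and horizontal distance between small_disc and large_disc below 0.008 m and z of small_disc in the frame of stand between 0.036 and 0.041 m and contact force between the fingers and small_disc below 0.1 N and linear speed of small_disc below 0.02 m/s), for 0.2 s.
At the end, for the whole second after the job is handed in: Large stone flat on the mat, small one flat on it, each within 8 mm of centre; label holder within 2.5 mm of home, upright and square within 0.1 rad, foot within 6 mm of the bench, at rest, the pad in over 3.5 mm, gripped by the fingers and pressed on the stand with over 2.5 N (horizontal distance between large_disc and seat below 0.008 m and z of large_disc in the frame of stand between 0.02 and 0.025 m and angle between each of large_disc, small_disc's own z axis and vertical below 0.06 rad and horizontal distance between small_disc and large_disc below 0.008 m and z of small_disc in the frame of stand between 0.036 and 0.041 m and x of label_holder in the frame of stand between -0.0715 and -0.066 m and y of label_holder in the frame of stand between -0.006 and 0.006 m and height (world z) of label_holder below 0.006 m and angle between label_holder's own z axis and vertical below 0.1 rad and angle between the x axis of label_holder and the x axis of stand, either way round below 0.1 rad and value of joint pad above 0.0035 m and contact force between label_holder and stand above 2.5 N and contact force between the fingers and label_holder above 2 N and linear speed of label_holder below 0.01 m/s); the arm keeps its last pose, push and grip.
It fails at once if the label holder is rammed against the stand with more than 60 N (contact force between label_holder and stand above 60 N).
It fails at once if a bystander is shifted more than 30 mm (distance of any of tin_lid, tape_roll, vial_1, weight_100, tin_3, calculator from where it was at the start of the episode above 0.03 m).
It also fails if it takes over 67 s, if anything falls off the work surface, if the arm or the gripper's body presses on something with over 40 N, if the wrist force passes 120 N, or if a joint passes its speed limit or range.

ROBOT

A 6-joint arm with a two-finger parallel gripper is mounted at the origin on a cart in front of the work surface, level with it; the furniture and walls round the work are solid. World frame = base frame: x ahead of the robot, y to its left, z up, the work surface at z = 0. Lengths are in m, angles in rad, forces in N, time in s.
With the tool pointing down it reaches from about 0.375 to 0.9 m from the base axis. Payload 3.1 kg.
Tool frame: the origin (TCP) lies at the very end of the fingers, on their centre line; the grasp point (between the pads) lies 19 mm behind it; z points along the fingers, y is the line along which they close (so a half turn about z gives the same grasp; the last joint's range is limited). The gripper opens to 87 mm and grips with 3 to 60 N. Pads are 19 mm wide; open, the fingers measure 117 mm over their backs; the gripper's body (75 mm by 190 mm) begins 51 mm behind the grasp point.
Start: joints at [-1.458, 0.527, 1.433, -0, 1.181, -0.178], TCP at [0.179, -0.599, 0.192] pointing down, gripper open.
Joint ranges: [-3.08, 3.08], [-0.75, 2.2], [0.22, 2.44], [-1.43, 4.57], [0, 2.65], [-2.85, 2.85]. Speed limits (rad/s): [2.79, 2.79, 3.14, 3.14, 3.14, 3.14].

INTERFACE

Orientations are given as a unit quaternion [x, y, z, w].
In Python, from rig import status, viewer, robot gives the robot as it stands.
- The arm moves only by the tool arm_command, never from a script. Its arguments are lists of equal length, an entry for each row: "delta_rot": the turn, a rotation vector about the tool's x, y, z in degrees, a list of three; "delta_pos": the shift along the tool's x, y, z in m, a list of three; "gripper": the closure, from -1 (fully open) to 1 (shut). In form: {"delta_rot": [[rx, ry, rz], ...], "delta_pos": [[dx, dy, dz], ...], "gripper": [gripper, ...]}. A call has 1 to 12 rows; each row is the pose to reach, as a shift and turn from the pose commanded when the call began, along the tool's axes at that moment; what a row does not reach only later rows make up. A row lasts 1/12 s, in which the tool goes at most 41.7 mm and 7.16 degrees, less where a joint would pass 70% of its speed; a pose out of reach is approached as far as the arm can. A call with a gripper value outside its range is refused whole. The fingers move at their own pace and stop on an object; "grip_force" is the grip in N (left out, the last holds). Time passes only in rows, so rows that repeat a pose let the fingers close. It gives the time, the measured TCP pose, the force, the opening and the grip force at its end, in the units of the state.
- status.get_obs(): the state, without advancing time (a new reading comes with each control period).
- viewer.camera(name): name is "scene" or "top" or "wrist"; returns a dict with "pixels" (400x640x3 uint8, blue, green, red), "fx", "fy", "cx", "cy" (pixels), "pose" (4x4, takes a point from camera to world coordinates); the wrist camera has in their place "mount" (4x4, takes a point from camera to tool coordinates, whose origin is the TCP and whose axes are the flange's). Camera axes: x right, y down, z forward; pixel columns grow to the right and rows downward; lengths in m; the calibration is good to about 2 mm. A picture is of the moment at which its call begins: read the wrist's pose just before it. There is no depth.
- robot.hand_in(): hands the job in; it is judged then, once.
The state is a dict: "time": time; "q": joint angles; "joint_velocities": joint speeds; "joint_torque": joint torques, N m; "position": TCP position; "tool_rot": TCP orientation; "ft_force": force on the tool from outside, world axes, zero at the start; "moment": the same for the moment, N m; "grip_width": finger opening in m; "grip_force": force on a finger pad.
Only numpy, scipy, OpenCV 4.12 (cv2) and the standard library are available. Lean on these libraries where they do the work, as an engineer would, in place of code of your own. Each camera call takes 0.05 s, during which the arm holds its last target. There are 200 camera calls.

## Working session

There is one attempt and no reset: what is moved stays moved. The work goes in short steps, Python scripts to look and compute and a tool call to move; the robot and the scene stay as the last step left them, time stands still between calls to the robot, and variables do not carry over. Pictures are saved under pics/ and viewed, at most 10 in all, crops included, and the job is handed in when it is done.

Besides the shell and the picture viewer there is one more tool, called by a JSON object that holds its "op" and its "data", one argument or row to a line. arm_command: Moves the arm, as the interface text tells. Its arguments: {"type":"object","properties":{"delta_rot":{"type":"array","items":{"type":"array","items":{"type":"number"}}},"delta_pos":{"type":"array","items":{"type":"array","items":{"type":"number"}}},"gripper":{"type":"array","items":{"type":"number"}},"grip_force":{"type":"number"}},"required":["delta_rot","delta_pos","gripper"]}

```bash
mkdir -p pics; ls; cat > h.py <<'E'
import numpy as np, cv2
from scipy.spatial.transform import Rotation as R
from rig import status, viewer, robot
def snap(name,fn=None):
    o=status.get_obs(); c=viewer.camera(name)
    if 'mount' in c:
        T=np.eye(4);T[:3,:3]=R.from_quat(o['tool_rot']).as_matrix();T[:3,3]=o['position'];c['pose']=T@c['mount']
    if fn: cv2.imwrite('pics/'+fn,c['pixels'])
    return c
def ray(c,u,v):
    d=c['pose'][:3,:3]@np.array([(u-c['cx'])/c['fx'],(v-c['cy'])/c['fy'],1]);return c['pose'][:3,3],d
def onz(c,u,v,z):
    p,d=ray(c,u,v);return p+d*(z-p[2])/d[2]
def proj(c,P):
    q=np.linalg.inv(c['pose'])@np.append(P,1);return np.array([c['fx']*q[0]/q[2]+c['cx'],c['fy']*q[1]/q[2]+c['cy']])
def tri(cs,uvs):
    A=np.zeros((3,3));b=np.zeros(3)
    for c,(u,v) in zip(cs,uvs):
        p,d=ray(c,u,v);d=d/np.linalg.norm(d);M=np.eye(3)-np.outer(d,d);A+=M;b+=M@p
    return np.linalg.solve(A,b)
E
python3 - <<'E'
from h import *
for n in('scene','top'):
    c=snap(n,n+'1.png');print(n,c['fx'],c['cx'],c['cy'],c['pose'].round(3).tolist())
c=snap('wrist','w1.png');print(c['mount'].round(3).tolist())
o=status.get_obs();print({k:np.round(v,3).tolist() for k,v in o.items()})
E
```

```text
pics
scene 435.6701319418442 323.8494456255929 205.89613727645985 [[-0.543, -0.598, 0.59, -0.32], [-0.839, 0.372, -0.397, 0.533], [0.018, -0.71, -0.704, 1.057], [0.0, 0.0, 0.0, 1.0]]
top 396.8990764139364 319.68508489032706 203.35691241662852 [[0.027, -0.997, 0.078, 0.44], [-1.0, -0.026, 0.017, -0.044], [-0.015, -0.078, -0.997, 1.092], [0.0, 0.0, 0.0, 1.0]]
[[-0.0, -0.968, -0.252, 0.069], [1.0, -0.0, -0.0, 0.0], [0.0, -0.252, 0.968, -0.192], [0.0, 0.0, 0.0, 1.0]]
{'time': 0.15, 'q': [-1.459, 0.528, 1.434, 0.0, 1.181, -0.178], 'joint_velocities': [0.001, -0.002, -0.003, 0.0, 0.001, 0.001], 'joint_torque': [0.001, -44.043, -17.684, 0.063, 0.055, -0.0], 'position': [0.179, -0.598, 0.192], 'tool_rot': [0.989, 0.145, 0.0, -0.001], 'ft_force': [0.147, 0.849, 0.79], 'moment': [-0.047, -0.02, -0.035], 'grip_force': 0.0, 'grip_width': 0.087}
```

View pics/top1.png

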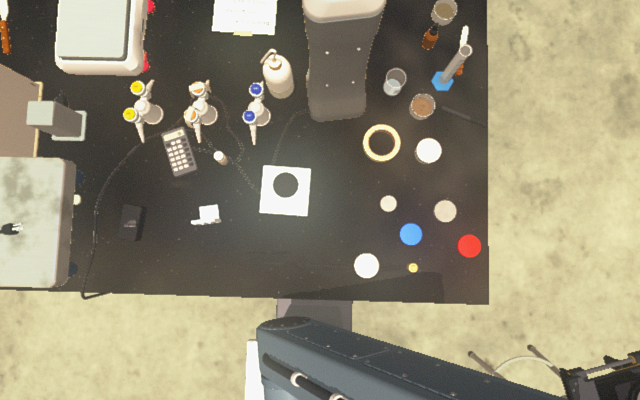

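View pics/scene1.png

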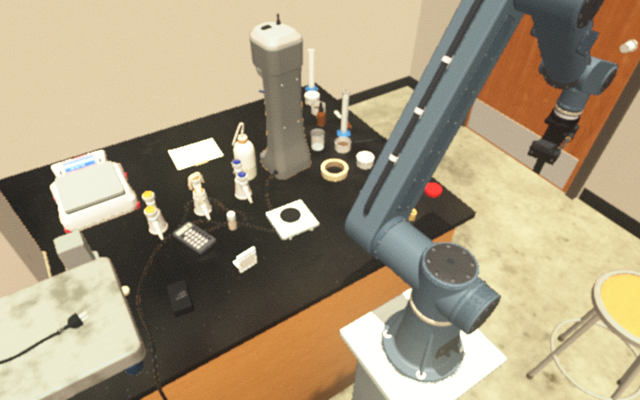

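The top view shows the stand at (285,190) with its mat towards the rear, at (285,185), and the label holder at about (208,215). The disc candidates are grey (445,211), about 22 px; grey (388,203), about 16 px; blue (410,234); red (469,246); white tins (428,150) and (366,265). The two greys fit the larger and smaller stones by colour and size. I'll confirm this in an enlarged crop.

```bash
python3 - <<'E'
from h import *
im=cv2.imread('pics/top1.png')
a=cv2.resize(im[135:280,340:490],None,fx=3,fy=3,interpolation=3)
b=cv2.resize(im[155:240,185:320],None,fx=3,fy=3,interpolation=3)
out=np.zeros((600,800,3),np.uint8);h=a.shape[0];out[:h,:450]=a;out[:b.shape[0],460:460+340]=b[:,:340]
cv2.imwrite('pics/crop.png',out[:440])
c=snap('top')
for n,u,v,z in[('large',445,211,.016),('small',388,203,.016),('mat',285.5,185,.022),('st',285,190,.02),('holder',208,216,.0),('tin',366,265,.03),('lid',428,150,.01),('vial',220,157,.06),('calc',178,152,.01),('tape',381,143,.02),('wt',413,267,.04)]:
    p=onz(c,u,v,z);print(n,p.round(3),np.hypot(*p[:2]).round(3))
E
```

```text
large [ 0.512 -0.365  0.016] 0.629
small [ 0.53  -0.212  0.016] 0.571
mat [0.571 0.068 0.022] 0.575
st [0.558 0.069 0.02 ] 0.562
holder [0.482 0.282 0.   ] 0.558
tin [ 0.363 -0.154  0.03 ] 0.394
lid [ 0.68 -0.32  0.01] 0.751
vial [0.637 0.24  0.06 ] 0.68
calc [0.657 0.371 0.01 ] 0.755
tape [ 0.694 -0.19   0.02 ] 0.719
wt [ 0.362 -0.275  0.04 ] 0.455
```

View pics/crop.png

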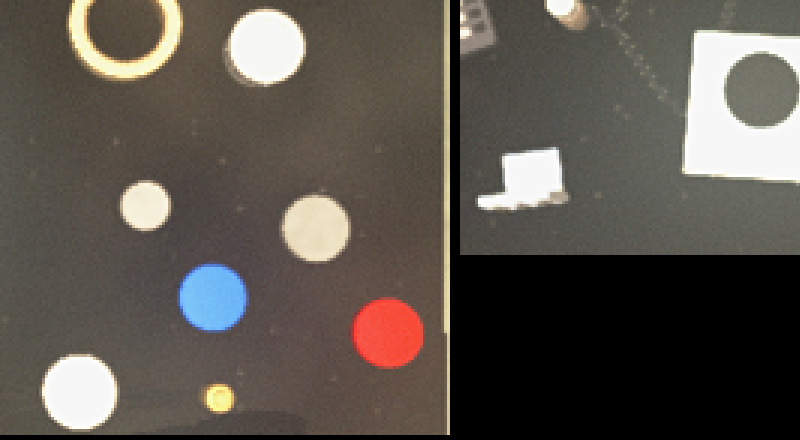

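The crop confirms it: the right-hand grey disc (445,211) is the large stone, and the smaller grey disc (388,203) is the small one. Blue, red and the white tins are not meant. The holder's tongue points up in the image, towards the stand's rear direction. Next I move over the stones.

{"op": "arm_command", "data": {
  "delta_rot": [
    [0,0,-73.3],
    [0,0,-73.3],
    [0,0,-73.3],
    [0,0,-73.3],
    [0,0,-73.3],
    [0,0,-73.3],
    [0,0,-73.3],
    [0,0,-73.3],
    [0,0,-73.3],
    [0,0,-73.3],
    [0,0,-73.3],
    [0,0,-73.3]
  ],
  "delta_pos": [
    [0.396,-0.204,-0.088],
    [0.396,-0.204,-0.088],
    [0.396,-0.204,-0.088],
    [0.396,-0.204,-0.088],
    [0.396,-0.204,-0.088],
    [0.396,-0.204,-0.088],
    [0.396,-0.204,-0.088],
    [0.396,-0.204,-0.088],
    [0.396,-0.204,-0.088],
    [0.396,-0.204,-0.088],
    [0.396,-0.204,-0.088],
    [0.396,-0.204,-0.088]
  ],
  "gripper": [-1,-1,-1,-1,-1,-1,-1,-1,-1,-1,-1,-1]
}}

```text
time: 1.2
position: [0.505, -0.285, 0.2819]
tool_rot: [0.705, 0.71, 0.002, 0.002]
ft_force: [0.8, -0.3, -0.2]
grip_width: 0.0871
grip_force: 0.0
```

```bash
cat >> h.py <<'E'
def blobs(c,lo=110,amin=60):
    hsv=cv2.cvtColor(c['pixels'],cv2.COLOR_BGR2HSV)
    m=((hsv[...,2]>lo)&(hsv[...,1]<90)).astype(np.uint8)
    n,l,s,ce=cv2.connectedComponentsWithStats(m)
    out=[]
    for i in range(1,n):
        if s[i,4]<amin: continue
        k=l==i
        out.append((ce[i].round(1),int(s[i,4]),s[i,2:4].tolist(),np.median(c['pixels'][k],0).astype(int).tolist()))
    return out,l
E
python3 - <<'E'
from h import *
t=snap('top');w=snap('wrist','w2.png');print(w['fx'])
for c in(t,w):
    for b in blobs(c)[0]:
        if b[1]<20000: print(b)
    print()
for p in((.512,-.365,.016),(.53,-.212,.016)):print(proj(t,p),proj(w,p))
E
```

```text
345.05823409509037
(array([3.7, 9.2]), 160, [9, 20], [236, 245, 244])
(array([99.8, 36.4]), 6511, [94, 76], [216, 233, 230])
(array([244.4,  16.9]), 2210, [67, 37], [247, 247, 247])
(array([341.1,   9.6]), 1618, [85, 24], [181, 210, 226])
(array([443.8,  12. ]), 319, [25, 25], [122, 142, 159])
(array([457.3,  56.9]), 645, [34, 60], [139, 157, 168])
(array([277.2,  74.4]), 1151, [34, 51], [163, 201, 223])
(array([333.1, 102.7]), 1335, [60, 65], [94, 108, 119])
(array([ 34.3, 184.6]), 13840, [87, 224], [173, 202, 204])
(array([394.2,  81.2]), 487, [24, 28], [132, 152, 165])
(array([144.9, 109.5]), 987, [41, 64], [160, 189, 209])
(array([200.2, 108.9]), 1062, [35, 64], [168, 200, 221])
(array([256.9, 111.6]), 764, [29, 65], [184, 198, 212])
(array([422.1, 105.6]), 273, [27, 27], [119, 140, 157])
(array([381.6, 142.2]), 432, [38, 37], [207, 248, 249])
(array([178.3, 151.1]), 1044, [36, 50], [135, 151, 166])
(array([427.7, 150.5]), 583, [28, 27], [245, 247, 247])
(array([461.2, 152.9]), 319, [39, 17], [102, 108, 113])
(array([220. , 157.1]), 152, [15, 16], [157, 190, 213])
(array([284.7, 
[... 418 characters left out ...]
 [226, 242, 250])
(array([478.2,  82.7]), 2483, [82, 85], [244, 255, 255])
(array([344.2, 102.5]), 1067, [37, 38], [247, 254, 255])
(array([609.6, 110.4]), 2657, [67, 51], [144, 164, 178])
(array([211.6, 154. ]), 174, [17, 16], [189, 255, 255])
(array([546.9, 171.3]), 1639, [65, 53], [145, 171, 191])
(array([452.4, 183.3]), 2462, [59, 53], [255, 255, 255])
(array([329.8, 216.5]), 1497, [44, 44], [148, 175, 191])
(array([607.6, 217.4]), 847, [57, 23], [167, 182, 182])
(array([317.8, 273.7]), 9539, [401, 30], [107, 114, 122])
(array([308.1, 308.5]), 7835, [246, 45], [188, 234, 239])

[444.83255051 211.11547864] [328.09090573 216.06775722]
[388.16837863 202.99381946] [343.25626017 101.87269951]
```

View pics/w2.png

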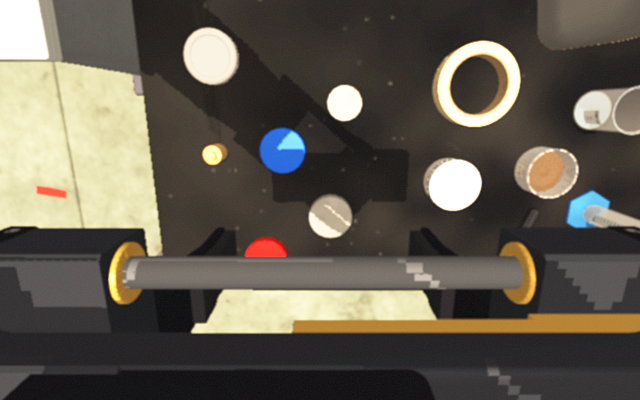

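The wrist view shows the large grey stone at (330,216), partly in the arm's shadow, and the small grey stone at (344,102). Blue is at (282,150), the lid at (452,184) and tin_3 at (210,56).

```bash
python3 - <<'E'
from h import *
im=cv2.imread('pics/top1.png');t=snap('top');w=snap('wrist')
# initial large centroid
a=dict(t);a['pixels']=im
for b in blobs(a,140)[0]:
    if 380<b[0][0]<460 and 190<b[0][1]<225: print(b)
print('L',tri([t,w],[(445.2,211),(329.8,216.5)]),onz(w,329.8,216.5,.015),onz(t,445.2,211,.015))
print('S',tri([t,w],[(388,203),(344.2,102.5)]),onz(w,344.2,102.5,.015),onz(t,388,203,.015))
m=(im.max(2)>150).astype(np.uint8);_,l=cv2.connectedComponents(m)
k=(l==l[200,268]).astype(np.uint8);cs,_=cv2.findContours(k,cv2.RETR_EXTERNAL,2);r=cv2.minAreaRect(max(cs,key=cv2.contourArea));print(r)
B=cv2.boxPoints(r);print([onz(t,*p,.02).round(4).tolist() for p in B],onz(t,*r[0],.02))
hole=((k==0)).astype(np.uint8);_,l2,s2,c2=cv2.connectedComponentsWithStats(hole);i=l2[185,285];print('mat',s2[i],c2[i],onz(t,*c2[i],.022))
o=status.get_obs();print(o['position'],R.from_quat(o['tool_rot']).as_matrix().round(4).tolist())
E
```

```text
(array([388. , 203.1]), 223, [17, 17], [216, 238, 245])
(array([444.9, 210.7]), 400, [23, 22], [193, 223, 236])
L [ 0.50960125 -0.35354421  0.05829357] [ 0.51064602 -0.36763253  0.015     ] [ 0.5124058  -0.36628611  0.015     ]
S [ 0.53035846 -0.21452571 -0.00227048] [ 0.52818182 -0.21490964  0.015     ] [ 0.53005452 -0.21170019  0.015     ]
((284.67352294921875, 190.24411010742188), (49.23915481567383, 48.85567855834961), 4.39870548248291)
[[0.494, 0.1393, 0.02], [0.6276, 0.1343, 0.02], [0.6206, -0.0003, 0.02], [0.4874, 0.006, 0.02]] [0.55706625 0.06976352 0.02      ]
mat [273 173  25  24 471] [285.23142251 184.59235669] [0.57232297 0.06856315 0.022     ]
[ 0.49933344 -0.29001211  0.27974147] [[0.0012, 1.0, -0.0013], [1.0, -0.0012, 0.0003], [0.0003, -0.0013, -1.0]]
```

{"op": "arm_command", "data": {
  "delta_rot": [
    [0,0,0],
    [0,0,0],
    [0,0,0],
    [0,0,0],
    [0,0,0],
    [0,0,0]
  ],
  "delta_pos": [
    [-0.077,0.012,0.16],
    [-0.077,0.012,0.16],
    [-0.077,0.012,0.16],
    [-0.077,0.012,0.16],
    [-0.077,0.012,0.16],
    [-0.077,0.012,0.16]
  ],
  "gripper": [-1,-1,-1,-1,-1,-1]
}}

```text
time: 1.9
position: [0.5086, -0.3674, 0.116]
tool_rot: [0.709, 0.705, -0.0, -0.004]
ft_force: [-0.4, 0.0, -0.9]
grip_width: 0.0874
grip_force: 0.0
```

```bash
cat >> h.py <<'E'
def ellipses(c,lo=90,amin=300,roi=None):
    g=c['pixels'].max(2);m=(g>lo).astype(np.uint8)
    if roi: z=np.zeros_like(m);z[roi[1]:roi[3],roi[0]:roi[2]]=1;m&=z
    cs,_=cv2.findContours(m,cv2.RETR_EXTERNAL,2)
    return [(np.round(np.array(cv2.fitEllipse(k)[0]),1),np.round(cv2.fitEllipse(k)[1],1),cv2.boundingRect(k)) for k in cs if cv2.contourArea(k)>amin and len(k)>5]
E
python3 - <<'E'
from h import *
w=snap('wrist','w3.png');print(proj(w,(.5115,-.367,.016)),status.get_obs()['position'])
for e in ellipses(w,roi=(200,60,440,240)):print(e)
E
```

```text
[325.69872271 188.9716369 ] [ 0.51010924 -0.36732641  0.11871695]
(array([232.3, 232.2]), array([19.8, 56.7]), (200, 221, 62, 19))
(array([329.5, 186.9]), array([68.2, 68.5]), (295, 152, 70, 70))
(array([249.6,  77.2]), array([73.8, 78.7]), (212, 60, 76, 57))
```

View pics/w3.png

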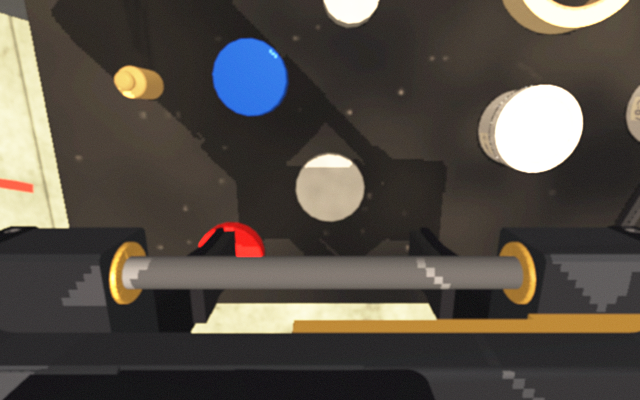

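The wrist view shows the large stone as a clean ellipse at (329.5,187), diameter 68 px, between the fingers.

```bash
python3 - <<'E'
from h import *
w=snap('wrist');o=status.get_obs();P=o['position'];M=w['pose']
for z in(.012,.016,.02):print(onz(w,329.5,186.9,z))
w2=dict(w);T=np.eye(4);T[:3,:3]=[[.0012,1,-.0013],[1,-.0012,.0003],[.0003,-.0013,-1]];T[:3,3]=[.49933,-.29001,.27974];w2['pose']=T@w['mount']
print('tri',tri([w,w2],[(329.5,186.9),(329.8,216.5)]),onz(w2,329.8,216.5,.016))
q=np.linalg.inv(M)@np.array([.512,-.367,.016,1]);print('diam m',68.3/w['fx']*np.linalg.norm(q[:3])*.99, P, o['tool_rot'])
E
```

```text
[ 0.51673274 -0.36689322  0.012     ]
[ 0.51666195 -0.36599295  0.016     ]
[ 0.51659116 -0.36509268  0.02      ]
tri [ 0.51294215 -0.36256408  0.03176836] [ 0.50983595 -0.36773166  0.016     ]
diam m 0.059330048768490934 [ 0.51139737 -0.36746289  0.12072558] [ 7.08079654e-01  7.06132519e-01  1.23335884e-04 -2.31756217e-04]
```

{"op": "arm_command", "data": {
  "delta_rot": [
    [0,0,0],
    [0,0,0],
    [0,0,0],
    [0,0,0],
    [0,0,0],
    [0,0,0],
    [0,0,0],
    [0,0,0],
    [0,0,0],
    [0,0,0]
  ],
  "delta_pos": [
    [0,0.001,0.04],
    [0,0.001,0.08],
    [0,0.001,0.105],
    [0,0.001,0.116],
    [0,0.001,0.116],
    [0,0.001,0.116],
    [0,0.001,0.116],
    [0,0.001,0.116],
    [0,0.001,0.116],
    [0,0.001,0.116]
  ],
  "gripper": [-1,-1,-1,-1,-1,1,1,1,1,1],
  "grip_force": 20
}}

```text
time: 2.83
position: [0.5138, -0.3674, 0.0057]
tool_rot: [0.707, 0.707, -0.0, 0.001]
ft_force: [-0.1, 0.8, -1.4]
grip_width: 0.0615
grip_force: 0.0
```

{"op": "arm_command", "data": {
  "delta_rot": [
    [0,0,0],
    [0,0,0],
    [0,0,0],
    [0,0,0]
  ],
  "delta_pos": [
    [0,0,0],
    [0,0,0],
    [0,0,-0.01],
    [0,0,-0.04]
  ],
  "gripper": [1,1,1,1]
}}

```text
time: 3.17
position: [0.5102, -0.3641, 0.041]
tool_rot: [0.707, 0.707, 0.0, -0.005]
ft_force: [0.2, -0.3, -0.1]
grip_width: 0.0353
grip_force: 0.0
```

{"op": "arm_command", "data": {
  "delta_rot": [
    [0,0,0],
    [0,0,0],
    [0,0,0],
    [0,0,0],
    [0,0,0],
    [0,0,0]
  ],
  "delta_pos": [
    [0,0,-0.04],
    [0,0,-0.076],
    [0,0,-0.076],
    [0,0,-0.076],
    [0,0,-0.076],
    [0,0,-0.076]
  ],
  "gripper": [-1,-1,-1,-1,-1,-1]
}}

```text
time: 3.67
position: [0.5121, -0.3658, 0.119]
tool_rot: [0.707, 0.707, 0.0, -0.002]
ft_force: [-0.2, 0.5, -0.9]
grip_width: 0.0668
grip_force: 0.0
```

```bash
python3 - <<'E'
from h import *
w=snap('wrist','w4.png');o=status.get_obs();print(proj(w,(.513,-.367,.016)),o['position'],o['tool_rot'],o['grip_width'])
for e in ellipses(w,roi=(200,60,440,240)):print(e,onz(w,*e[0],.016))
t=snap('top','t4.png')
for b in blobs(t,140)[0]:
    if 370<b[0][0]<480 and 190<b[0][1]<260: print(b)
E
```

```text
[322.98299622 189.54307371] [ 0.51203554 -0.36577365  0.11870278] [ 7.07366393e-01  7.06844910e-01  1.60575483e-05 -1.74894806e-03] 0.07122423644525917
(array([222.3, 230.7]), array([17.6, 44.8]), (200, 221, 50, 19)) [ 0.42161445 -0.4053117   0.016     ]
(array([325.1, 187.5]), array([67.4, 67.8]), (291, 153, 69, 69)) [ 0.51485887 -0.36515948  0.016     ]
(array([246.1,  78.5]), array([73.3, 78.2]), (209, 60, 76, 58)) [ 0.45057162 -0.27433912  0.016     ]
(array([388. , 203.1]), 223, [17, 17], [216, 238, 245])
(array([444.6, 210.8]), 366, [22, 21], [128, 149, 163])
```

View pics/w4.png

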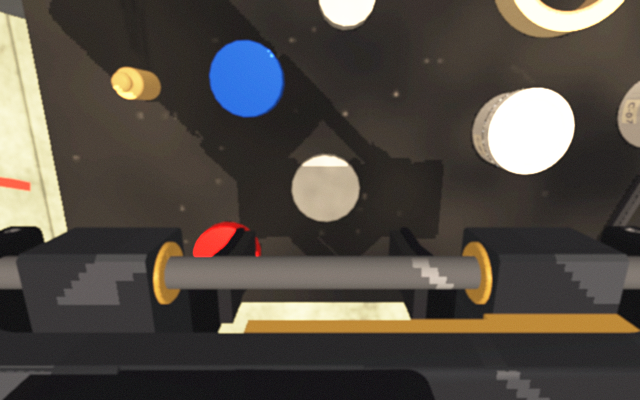

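The large stone is where it was, at (325,187), so the lift began before the fingers had a firm grip. I'll repeat with a longer close and check the force before lifting.

{"op": "arm_command", "data": {
  "delta_rot": [
    [0,0,0],
    [0,0,0],
    [0,0,0],
    [0,0,0],
    [0,0,0],
    [0,0,0],
    [0,0,0],
    [0,0,0],
    [0,0,0],
    [0,0,0],
    [0,0,0],
    [0,0,0]
  ],
  "delta_pos": [
    [0.001,0.001,0.04],
    [0.001,0.001,0.08],
    [0.001,0.001,0.105],
    [0.001,0.001,0.117],
    [0.001,0.001,0.117],
    [0.001,0.001,0.117],
    [0.001,0.001,0.117],
    [0.001,0.001,0.117],
    [0.001,0.001,0.117],
    [0.001,0.001,0.117],
    [0.001,0.001,0.117],
    [0.001,0.001,0.117]
  ],
  "gripper": [-1,-1,-0.5,1,1,1,1,1,1,1,1,1],
  "grip_force": 20
}}

```text
time: 4.77
position: [0.5143, -0.366, 0.0039]
tool_rot: [0.707, 0.707, 0.0, 0.001]
ft_force: [0.1, 1.2, -0.4]
grip_width: 0.0279
grip_force: 0.0
```

```bash
python3 - <<'E'
from h import *
w=snap('wrist');o=status.get_obs();print(o['position'],o['grip_width'],o['grip_force'])
s=snap('scene');p=proj(s,(.514,-.366,0));print(p)
u,v=int(p[0]),int(p[1]);a=s['pixels'][max(v-75,0):v+75,max(u-95,0):u+95]
a=cv2.resize(a,(480,380),interpolation=3);b=cv2.resize(w['pixels'],(608,380))[:,150:460]
cv2.imwrite('pics/m5.png',np.hstack([a,b]))
print(proj(w,o['position']))
E
```

```text
[ 0.51418505 -0.36589608  0.00371313] 0.024364232653713788 0.0
[401.21062219 183.38356878]
[321.22360043 227.20755094]
```

View pics/m5.png

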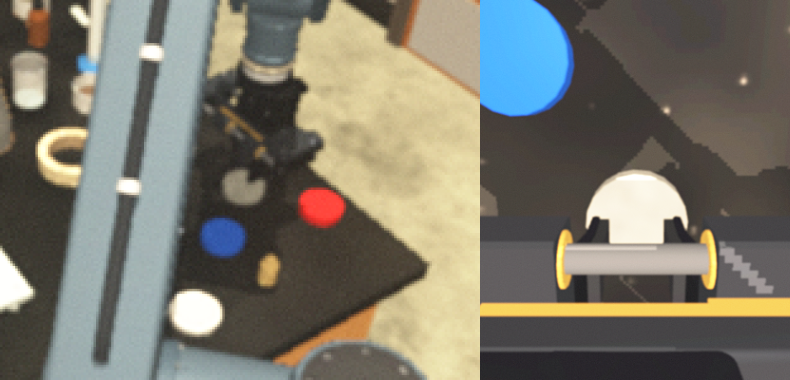

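```bash
python3 - <<'E'
from h import *
w=snap('wrist');s=snap('scene');o=status.get_obs();print(o['position'],o['grip_width'],o['grip_force'],o['ft_force'])
P=o['position'];M=R.from_quat(o['tool_rot']).as_matrix();hw=o['grip_width']/2
a=cv2.resize(s['pixels'][145:205,370:440],(466,400),interpolation=3)
b=cv2.resize(w['pixels'][160:300,260:380],None,fx=2.75,fy=2.75,interpolation=3)
for z in(0,-.019,-.05,-.08):
  for y in(-hw,hw):
    p=proj(w,P+M@[0,y,z]);print(z,p.round(0),end=' ');p=(p-[260,160])*2.75
    cv2.circle(b,tuple(int(i) for i in p),3,(0,0,255),-1)
    p=proj(s,P+M@[0,y,z]);p=(p-[370,145])*[466/70,400/60];cv2.circle(a,tuple(int(i) for i in p),3,(0,255,0),-1)
out=np.zeros((400,800,3),np.uint8);out[:400,:466]=a;out[:385,470:800]=b
cv2.imwrite('pics/m6.png',out)
E
```

```text
[ 0.51405583 -0.3657672   0.00330243] 0.012157360136638306 0.0 [ 0.16350871  0.30722792 -0.58705317]
0 [311. 227.] 0 [332. 227.] -0.019 [310. 239.] -0.019 [333. 239.] -0.05 [308. 265.] -0.05 [335. 265.] -0.08 [304. 301.] -0.08 [337. 301.]
```

View pics/m6.png

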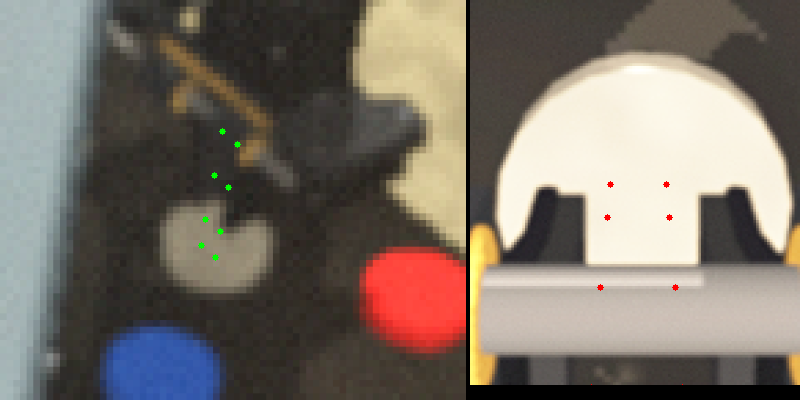

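The enlarged crop shows the fingers ending above the stone: the tips sit on the stone image at wrist row 229, and about 5 px above the TCP point in the scene view. So the real fingertips end roughly 18 mm behind the reported TCP and passed over the stone. I'll probe the stone's top gently to measure this.

{"op": "arm_command", "data": {
  "delta_rot": [
    [0,0,0],
    [0,0,0],
    [0,0,0]
  ],
  "delta_pos": [
    [0,0,0.003],
    [0,0,0.005],
    [0,0,0.005]
  ],
  "gripper": [1,1,1]
}}

```text
time: 5.22
position: [0.5137, -0.3654, -0.0025]
tool_rot: [0.707, 0.707, -0.0, -0.001]
ft_force: [0.7, 0.7, -0.1]
grip_width: 0.0013
grip_force: 0.0
```

{"op": "arm_command", "data": {
  "delta_rot": [
    [0,0,0],
    [0,0,0],
    [0,0,0]
  ],
  "delta_pos": [
    [0,0,0.002],
    [0,0,0.003],
    [0,0,0.003]
  ],
  "gripper": [1,1,1]
}}

```text
time: 5.47
position: [0.5139, -0.3656, -0.0051]
tool_rot: [0.707, 0.707, 0.0, -0.0]
ft_force: [-0.2, -0.4, -0.0]
grip_width: 0.0009
grip_force: 0.0
```

{"op": "arm_command", "data": {
  "delta_rot": [
    [0,0,0],
    [0,0,0],
    [0,0,0]
  ],
  "delta_pos": [
    [0,0,0.002],
    [0,0,0.003],
    [0,0,0.003]
  ],
  "gripper": [1,1,1]
}}

```text
time: 5.72
position: [0.5139, -0.3656, -0.008]
tool_rot: [0.707, 0.707, -0.0, -0.0]
ft_force: [-0.2, 0.4, -0.5]
grip_width: 0.0005
grip_force: 0.0
```

```bash
python3 - <<'E'
from h import *
w=snap('wrist');g=cv2.cvtColor(w['pixels'],cv2.COLOR_BGR2GRAY)
for r in range(205,262,4):print(r,g[r,285:360:5])
E
```

```text
205 [240 243 243 244 243 243 244 247 248 249 249 248 247 247 246]
209 [244 244 244 245 244 243 243 246 248 249 249 248 248 247 246]
213 [245 244 245 245 245 243 244 246 247 248 249 248 247 246 247]
217 [246 246 246 246 245 244 244 245 246 246 248 247 247 247 246]
221 [246 246 246 247 246 245 245 245 245 246 247 247 246 246 246]
225 [248 248 248 249 249 247 246 245 245 246 248 247 246 247 248]
229 [ 67  71  70  74  52  52 242 240 240 243  40  53  74  73  73]
233 [75 72 73 73 44 41 59 80 58 59 44 49 76 75 77]
237 [74 75 74 73 43 44 60 82 62 62 41 47 76 76 75]
241 [76 75 75 71 81 44 60 77 62 61 40 99 73 77 73]
245 [ 76  73  75  95 204  43  64  79  63  63  39 227  70  74  76]
249 [ 75  74  78 119 214  49  63  78  61  60  44 240  81  75  76]
253 [ 89  90  88 136 219  59  60  78  58  61  57 241 117  89  89]
257 [140 139 139 167 205 135 135 137 134 135 135 241 158 140 139]
261 [151 149 152 195 210 169 168 168 168 168 169 243 197 147 152]
```

{"op": "arm_command", "data": {
  "delta_rot": [
    [0,0,0],
    [0,0,0],
    [0,0,0],
    [0,0,0]
  ],
  "delta_pos": [
    [0,0,0.002],
    [0,0,0.004],
    [0,0,0.004],
    [0,0,0.004]
  ],
  "gripper": [1,1,1,1]
}}

```text
time: 6.1
position: [0.5139, -0.3656, -0.012]
tool_rot: [0.707, 0.707, -0.0, -0.0]
ft_force: [-0.5, 0.3, -0.3]
grip_width: 0.0004
grip_force: 0.0
```

{"op": "arm_command", "data": {
  "delta_rot": [
    [0,0,0],
    [0,0,0],
    [0,0,0]
  ],
  "delta_pos": [
    [0,0,0.002],
    [0,0,0.003],
    [0,0,0.003]
  ],
  "gripper": [1,1,1]
}}

```text
time: 6.35
position: [0.5143, -0.366, -0.0138]
tool_rot: [0.707, 0.707, -0.0, 0.0]
ft_force: [-0.5, 0.8, 4.4]
grip_width: 0.0002
grip_force: 2.6
```

Contact came at TCP z = -0.0138. With the stone top at 16 mm, the fingertips end about 29.5 mm behind the reported TCP, so I'll use that offset from here on.

{"op": "arm_command", "data": {
  "delta_rot": [
    [0,0,0],
    [0,0,0],
    [0,0,0],
    [0,0,0],
    [0,0,0],
    [0,0,0],
    [0,0,0],
    [0,0,0],
    [0,0,0],
    [0,0,0],
    [0,0,0],
    [0,0,0]
  ],
  "delta_pos": [
    [0,0,-0.015],
    [0,0,-0.015],
    [0,0,-0.015],
    [0,0,-0.015],
    [0,0,-0.015],
    [0,0,-0.015],
    [0,0,-0.015],
    [0,0,-0.015],
    [0,0,-0.015],
    [0,0,-0.015],
    [0,0,-0.015],
    [0,0,-0.015]
  ],
  "gripper": [-1,-1,-1,-1,-1,-1,-1,-1,-1,-1,-1,-1]
}}

```text
time: 7.35
position: [0.5141, -0.3658, 0.0002]
tool_rot: [0.707, 0.707, 0.0, 0.0]
ft_force: [0.5, 0.4, 0.2]
grip_width: 0.0728
grip_force: 0.0
```

{"op": "arm_command", "data": {
  "delta_rot": [
    [0,0,0],
    [0,0,0],
    [0,0,0],
    [0,0,0]
  ],
  "delta_pos": [
    [0,0,0.008],
    [0,0,0.018],
    [0,0,0.025],
    [0,0,0.025]
  ],
  "gripper": [-1,-1,-1,-1]
}}

```text
time: 7.68
position: [0.5127, -0.3644, -0.0272]
tool_rot: [0.707, 0.707, 0.0, -0.002]
ft_force: [-0.3, 0.9, -0.5]
grip_width: 0.0862
grip_force: 0.0
```

{"op": "arm_command", "data": {
  "delta_rot": [
    [0,0,0],
    [0,0,0],
    [0,0,0],
    [0,0,0],
    [0,0,0],
    [0,0,0],
    [0,0,0],
    [0,0,0]
  ],
  "delta_pos": [
    [0,0,0],
    [0,0,0],
    [0,0,0],
    [0,0,0],
    [0,0,0],
    [0,0,0],
    [0,0,0],
    [0,0,0]
  ],
  "gripper": [1,1,1,1,1,1,1,1],
  "grip_force": 20
}}

```text
time: 8.35
position: [0.5143, -0.366, -0.0244]
tool_rot: [0.707, 0.707, 0.0, 0.0]
ft_force: [0.3, -0.1, 1.2]
grip_width: 0.0592
grip_force: 20.0
```

{"op": "arm_command", "data": {
  "delta_rot": [
    [0,0,0],
    [0,0,0],
    [0,0,0],
    [0,0,0],
    [0,0,0],
    [0,0,0],
    [0,0,0],
    [0,0,0],
    [0,0,0],
    [0,0,0],
    [0,0,0]
  ],
  "delta_pos": [
    [0,0,-0.03],
    [0.02,0.004,-0.06],
    [0.316,0.058,-0.145],
    [0.316,0.058,-0.145],
    [0.316,0.058,-0.145],
    [0.316,0.058,-0.145],
    [0.316,0.058,-0.145],
    [0.316,0.058,-0.145],
    [0.316,0.058,-0.145],
    [0.316,0.058,-0.145],
    [0.316,0.058,-0.145]
  ],
  "gripper": [1,1,1,1,1,1,1,1,1,1,1]
}}

```text
time: 9.27
position: [0.573, -0.045, 0.1216]
tool_rot: [0.705, 0.709, 0.001, 0.0]
ft_force: [0.1, -0.6, -1.2]
grip_width: 0.0596
grip_force: 20.0
```

```bash
python3 - <<'E'
from h import *
snap('wrist');snap('wrist');w=snap('wrist','w7.png');o=status.get_obs();print(o['position'],o['tool_rot'],o['grip_width'],o['grip_force'])
pm=proj(w,(.572,.069,.022));print('mat pred',pm)
g=w['pixels'].max(2)
u,v=int(pm[0]),int(pm[1]);m=(g<110).astype(np.uint8)
_,l,s,ce=cv2.connectedComponentsWithStats(m);i=l[v,u];print(s[i],ce[i])
cs,_=cv2.findContours((l==i).astype(np.uint8),0,1);e=cv2.fitEllipse(max(cs,key=len));print(e);print('mat',onz(w,*e[0],.022))
k=(g>150).astype(np.uint8);_,l=cv2.connectedComponents(k);
vals=l[v-60:v+60,u-80:u+80].ravel();i=np.bincount(vals[vals>0]).argmax()
cs,_=cv2.findContours((l==i).astype(np.uint8),0,1);r=cv2.minAreaRect(max(cs,key=cv2.contourArea));B=cv2.boxPoints(r);print([(p.round(0).tolist(),onz(w,*p,.02).round(4).tolist()) for p in B])
for e in ellipses(w,roi=(200,150,440,250)):print(e)
print(proj(w,o['position']+np.array([0,0,.0245])), 'stone top if centred')
E
```

```text
[ 0.57185706 -0.05001952  0.11992438] [ 7.07084730e-01  7.07128693e-01 -4.23259829e-04 -1.26173822e-04] 0.05954080355245754 19.999572336673737
mat pred [321.72573004  41.48398543]
[ 280    0   90   91 6661] [324.01186008  42.97658009]
((324.0284423828125, 42.986732482910156), (89.64281463623047, 92.96733093261719), 3.083465576171875)
mat [0.57379548 0.06792032 0.022     ]Traceback (most recent call last):
  File "<stdin>", line 9, in <module>
ValueError: attempt to get argmax of an empty sequence
```

```bash
python3 - <<'E'
from h import *
t=snap('top');w=snap('wrist');o=status.get_obs();P=o['position'];M=R.from_quat(o['tool_rot']).as_matrix()
print('mat tri',tri([t,w],[(285.23,184.59),(324.0,43.0)]))
g=w['pixels'].max(2);print(o['position'])
for u in(300,322,345):print(u,g[140:240:3,u])
for dy in(-.004,0,.004):
  pts=[proj(w,P+np.array([.03*np.sin(a),dy+.03*np.cos(a),.0405])) for a in(-.7,0,.7)];print(dy,np.round(pts,0).tolist())
  print('  bottom rim',proj(w,P+np.array([0,dy+.03,.0245])).round(0))
E
```

```text
mat tri [0.57406655 0.06969241 0.00510971]
[ 0.57169376 -0.05106018  0.11960642]
300 [ 9 10  9 14  8 11 26 17 17 12 14 12 10 13 11 12 15 11 46 59 64 90 91 90
 92 90 92 92 95 94 97 97 94 97]
322 [ 24  12  14  15   9  12  13  11  16  11  10  10  14  11  10  13   9  57
  59  74  98  97 103  98  98  96  99  96  97  93  91  94  93  92]
345 [ 21  13  14  15  14  15  13  14  11   9  15  13  13  10  14  12  14  12
  27  59  61  93  98  98 100  93  95  97  96  96  94  94  92  93]
-0.004 [[279.0, 219.0], [321.0, 204.0], [363.0, 219.0]]
  bottom rim [321. 196.]
0 [[279.0, 211.0], [321.0, 196.0], [363.0, 211.0]]
  bottom rim [321. 188.]
0.004 [[279.0, 202.0], [321.0, 187.0], [363.0, 202.0]]
  bottom rim [321. 180.]
```

{"op": "arm_command", "data": {
  "delta_rot": [
    [0,0,0],
    [0,0,0],
    [0,0,0],
    [0,0,0],
    [0,0,0],
    [0,0,0],
    [0,0,0],
    [0,0,0],
    [0,0,0]
  ],
  "delta_pos": [
    [0.04,0.001,0],
    [0.08,0.001,0.02],
    [0.119,0.001,0.05],
    [0.119,0.001,0.085],
    [0.119,0.001,0.105],
    [0.119,0.001,0.115],
    [0.119,0.001,0.12],
    [0.119,0.001,0.122],
    [0.119,0.001,0.122]
  ],
  "gripper": [1,1,1,1,1,1,1,1,1]
}}

```text
time: 10.27
position: [0.5743, 0.0679, -0.0013]
tool_rot: [0.708, 0.706, 0.0, 0.001]
ft_force: [-1.2, -0.5, -0.3]
grip_width: 0.0591
grip_force: 20.0
```

{"op": "arm_command", "data": {
  "delta_rot": [
    [0,0,0],
    [0,0,0],
    [0,0,0],
    [0,0,0],
    [0,0,0],
    [0,0,0],
    [0,0,0],
    [0,0,0],
    [0,0,0],
    [0,0,0],
    [0,0,0]
  ],
  "delta_pos": [
    [0,0,0.0005],
    [0,0,0.0005],
    [0,0,0.0005],
    [0,0,0.0005],
    [0,0,0.0005],
    [0,0,0.0005],
    [0,0,0],
    [0,0,-0.015],
    [0,0,-0.05],
    [-0.02,0,-0.09],
    [-0.06,0,-0.12]
  ],
  "gripper": [1,1,-1,-1,-1,-1,-1,-1,-1,-1,-1]
}}

```text
time: 11.18
position: [0.5738, 0.02, 0.1138]
tool_rot: [0.706, 0.708, 0.001, 0.0]
ft_force: [1.5, -0.7, -0.2]
grip_width: 0.0868
grip_force: 0.0
```

```bash
python3 - <<'E'
from h import *
snap('wrist');snap('wrist');w=snap('wrist','w8.png');o=status.get_obs();print(o['position'],o['tool_rot'])
g=w['pixels'].max(2);p=proj(w,(.573,.0683,.038));u,v=p.astype(int);print(p,proj(w,(.573,.0683,.022)))
print('row',g[v,u-70:u+70:3]);print('col',g[max(v-70,0):v+70:3,u])
E
```

```text
[0.57561931 0.01597682 0.11401629] [0.70836605 0.70583799 0.00183699 0.00262817]
[313.69587714 126.06645588] [313.93688415 124.97202562]
row [246 248 247 248 247 247 245 248 248 250  38  40 174 183 179 179 173 171
 170 170 170 171 176 177 179 181 182 177 178 177 178 176 175 173 173 176
 177 137  43 248 246 247 246 246 195   9  19]
col [247 247 247 247 248 248 248 249 127  30 102 180 181 179 178 176 173 175
 172 175 175 176 176 178 179 179 177 180 181 181 160  98  97  98  97  98
  75  39 159 156 156 157 159 160 161 160 158]
```

View pics/w8.png

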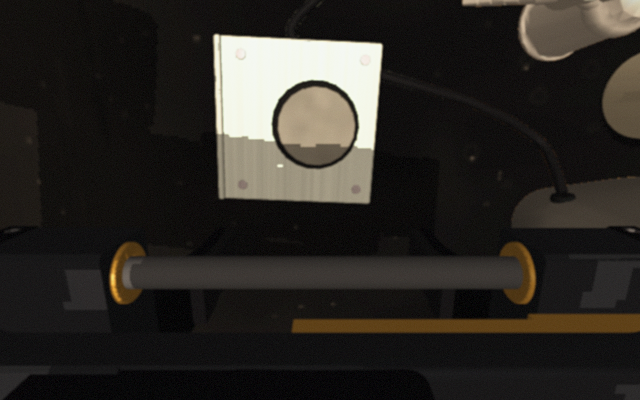

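The stone lies on the mat with an even black ring all round it: left 272–276, right 354–358, top 82–86, bottom 164–168. So it is centred within about 1 mm. The front lip is on the left, and the stand's yaw is about -2.4°.

{"op": "arm_command", "data": {
  "delta_rot": [
    [0,0,0],
    [0,0,0],
    [0,0,0],
    [0,0,0],
    [0,0,0],
    [0,0,0],
    [0,0,0],
    [0,0,0],
    [0,0,0]
  ],
  "delta_pos": [
    [-0.223,-0.044,0.028],
    [-0.223,-0.044,0.028],
    [-0.223,-0.044,0.028],
    [-0.223,-0.044,0.028],
    [-0.223,-0.044,0.028],
    [-0.223,-0.044,0.028],
    [-0.223,-0.044,0.028],
    [-0.223,-0.044,0.028],
    [-0.223,-0.044,0.028]
  ],
  "gripper": [-1,-1,-1,-1,-1,-1,-1,-1,-1]
}}

```text
time: 12.08
position: [0.5283, -0.2032, 0.0823]
tool_rot: [0.707, 0.707, -0.0, -0.002]
ft_force: [-0.5, -0.2, 0.1]
grip_width: 0.0872
grip_force: 0.0
```

```bash
python3 - <<'E'
from h import *
snap('wrist');w=snap('wrist');o=status.get_obs();print(o['position'],o['tool_rot'])
print(proj(w,(.529,-.2135,.016)))
for lo in(90,130):
  for e in ellipses(w,lo,roi=(230,100,420,228)):print(e,onz(w,*e[0],.016))
E
```

```text
[ 0.52894855 -0.20288588  0.0829248 ] [ 7.06612611e-01  7.07600011e-01  4.63065865e-06 -9.17562095e-04]
[322.191258   211.74294967]
(array([325.2, 209.6]), array([55.4, 58.6]), (297, 180, 57, 48)) [ 0.53135288 -0.21174679  0.016     ]
(array([325.1, 209.8]), array([54.3, 57.1]), (298, 181, 56, 47)) [ 0.53127509 -0.21191002  0.016     ]
```

{"op": "arm_command", "data": {
  "delta_rot": [
    [0,0,0],
    [0,0,0],
    [0,0,0],
    [0,0,0],
    [0,0,0],
    [0,0,0],
    [0,0,0],
    [0,0,0],
    [0,0,0],
    [0,0,0],
    [0,0,0],
    [0,0,0]
  ],
  "delta_pos": [
    [-0.0095,0.0015,0.04],
    [-0.0095,0.0015,0.075],
    [-0.0095,0.0015,0.095],
    [-0.0095,0.0015,0.105],
    [-0.0095,0.0015,0.1075],
    [-0.0095,0.0015,0.1075],
    [-0.0095,0.0015,0.1075],
    [-0.0095,0.0015,0.1075],
    [-0.0095,0.0015,0.1075],
    [-0.0095,0.0015,0.1075],
    [-0.0095,0.0015,0.1075],
    [-0.0095,0.0015,0.1075]
  ],
  "gripper": [-0.5,-0.5,-0.5,-0.5,1,1,1,1,1,1,1,1],
  "grip_force": 20
}}

```text
time: 13.18
position: [0.5318, -0.215, -0.0226]
tool_rot: [0.707, 0.707, 0.001, 0.001]
ft_force: [1.1, 1.7, 6.7]
grip_width: 0.043
grip_force: 20.0
```

{"op": "arm_command", "data": {
  "delta_rot": [
    [0,0,0],
    [0,0,0],
    [0,0,0],
    [0,0,0],
    [0,0,0],
    [0,0,0],
    [0,0,0],
    [0,0,0],
    [0,0,0],
    [0,0,0]
  ],
  "delta_pos": [
    [0,0,-0.02],
    [0,0,-0.05],
    [0.04,0.01,-0.08],
    [0.08,0.02,-0.11],
    [0.12,0.03,-0.13],
    [0.16,0.04,-0.145],
    [0.18,0.0425,-0.145],
    [0.18,0.0425,-0.145],
    [0.18,0.0425,-0.145],
    [0.18,0.0425,-0.145]
  ],
  "gripper": [1,1,1,1,1,1,1,1,1,1]
}}

```text
time: 14.02
position: [0.5728, -0.0347, 0.1208]
tool_rot: [0.707, 0.707, -0.0, 0.0]
ft_force: [-0.2, -0.6, -0.9]
grip_width: 0.0434
grip_force: 20.0
```

```bash
python3 - <<'E'
from h import *
snap('wrist');w=snap('wrist');o=status.get_obs();P=o['position'];print(P,o['grip_width'],o['grip_force'],o['tool_rot'])
g=w['pixels'].max(2)
for u in(305,322,340):print(u,g[150:240:2,u])
print([(dy,proj(w,P+[0,dy+.022,.0395]).round(1).tolist(),proj(w,P+[0,dy+.022,.0235]).round(1).tolist()) for dy in(-.003,0,.003)])
# large stone on mat
pm=proj(w,(.573,.0683,.038)).round().astype(int);print(pm)
for lo in(120,):
  m=(g<60).astype(np.uint8);cs,h=cv2.findContours(m,cv2.RETR_CCOMP,1)
  for k in cs:
    if cv2.contourArea(k)>2000 and cv2.pointPolygonTest(k,(float(pm[0]),float(pm[1])),False)>0:
      e=cv2.fitEllipse(k);print(cv2.boundingRect(k),e,onz(w,*e[0],.022),onz(w,*e[0],.038))
E
```

```text
[ 0.57258449 -0.03587905  0.12025904] 0.042869739038998135 19.99947488307953 [ 7.07857867e-01  7.06354547e-01 -5.46182532e-04 -4.43155429e-04]
305 [ 15   9  11  11  13  13  12   9  18  16  11  10  12   9  12  11  11  13
  10  11   7  11  16   7  11  15  26  62  74  71  81 108 115 113 111 114
 113 110 112 112 114 113 114 110 109]
322 [ 11   8  12  12  11  16  13  16  10   6  16  10  10  13  13  10  13  14
  15  12   8  15  14   8  16  57  65  71  73  97 115 113 111 113 113 113
 113 113 112 111 112 111 110 114 107]
340 [ 13  11  19  11  13  19  10  17  14  13  11  16  11  12   9  15  10  14
  13  11  13  11  11  12   9  12  20  60  69  68  73 104 110 108 108 107
 107 107 106 105 103 103 105 102 106]
[(-0.003, [320.9, 218.2], [321.1, 208.5]), (0, [320.9, 212.1], [321.1, 202.8]), (0.003, [320.9, 205.8], [321.1, 197.1])]
[322  58]
```

{"op": "arm_command", "data": {
  "delta_rot": [
    [0,0,0],
    [0,0,0],
    [0,0,0],
    [0,0,0],
    [0,0,0],
    [0,0,0],
    [0,0,0],
    [0,0,0],
    [0,0,0]
  ],
  "delta_pos": [
    [0.04,0.0005,0],
    [0.08,0.0005,0.02],
    [0.1015,0.0005,0.05],
    [0.1015,0.0005,0.08],
    [0.1015,0.0005,0.095],
    [0.1015,0.0005,0.102],
    [0.1015,0.0005,0.104],
    [0.1015,0.0005,0.104],
    [0.1015,0.0005,0.104]
  ],
  "gripper": [1,1,1,1,1,1,1,1,1]
}}

```text
time: 14.87
position: [0.575, 0.0657, 0.0176]
tool_rot: [0.708, 0.706, 0.001, 0.001]
ft_force: [0.9, -0.0, -1.2]
grip_width: 0.0432
grip_force: 20.0
```

```bash
python3 - <<'E'
from h import *
w=snap('wrist');o=status.get_obs();P=o['position'];print(P,o['ft_force'])
g=w['pixels'].max(2)
for u in(300,322,344):print(u,g[140:240:2,u])
pl=lambda c,z,r:[proj(w,np.array(c+(z,))+[r*np.sin(a),r*np.cos(a),0]).round(1).tolist() for a in(-.7,0,.7)]
print('large rim pred',pl((.573,.0675),.038,.03),'small',pl((P[0],P[1]+.002),P[2]+.0395,.022))
E
```

```text
[0.57509395 0.06592138 0.01792966] [-0.17192149  0.13581279 -0.90241824]
300 [249 248 248 248 248 248 248 249 248 248 241 221 165 161  75  21  22  20
  22  20  42  65  65  90  99 100  97 101  98 102 101 102 103  86  75  75
  84 113 127 126 126 125 126 123 126 125 127 121 126 122]
322 [249 249 249 249 249 248 249 250 202 164 171 167 147  35  23  21  18  25
  44  64  68  88 105 111 110 109 110 108 110 107  88  77  77  81 104 128
 124 124 125 121 126 122 124 125 125 123 124 124 125 119]
344 [249 249 248 249 248 249 249 250 201 164 169 166 168 169 165  81  16  22
  18  18  25  54  66  73 100 106 108 103 102 104 106 105  99  79  71  74
  89 118 122 118 116 117 118 116 116 115 115 114 115 116]
large rim pred [[279.8, 195.5], [317.3, 181.9], [355.0, 195.2]] small [[291.0, 217.7], [321.5, 206.9], [352.1, 217.5]]
```

{"op": "arm_command", "data": {
  "delta_rot": [
    [0,0,0],
    [0,0,0],
    [0,0,0],
    [0,0,0],
    [0,0,0],
    [0,0,0],
    [0,0,0],
    [0,0,0],
    [0,0,0],
    [0,0,0]
  ],
  "delta_pos": [
    [0,0,0.0015],
    [0,0,0.0025],
    [0,0,0.0025],
    [0,0,0.0025],
    [0,0,0.0025],
    [0,0,0.0025],
    [0,0,0.002],
    [0,0,0.002],
    [0,0,-0.03],
    [0,0,-0.07]
  ],
  "gripper": [1,1,1,-1,-1,-1,-1,-1,-1,-1]
}}

```text
time: 15.75
position: [0.5705, 0.0671, 0.0842]
tool_rot: [0.707, 0.707, -0.003, -0.004]
ft_force: [0.2, 0.2, 0.4]
grip_width: 0.0816
grip_force: 0.0
```

{"op": "arm_command", "data": {
  "delta_rot": [
    [0,0,0],
    [0,0,0],
    [0,0,0],
    [0,0,0],
    [0,0,0]
  ],
  "delta_pos": [
    [-0.03,0,-0.03],
    [-0.065,0,-0.04],
    [-0.065,0,-0.04],
    [-0.065,0,-0.04],
    [-0.065,0,-0.04]
  ],
  "gripper": [-1,-1,-1,-1,-1]
}}

```text
time: 16.17
position: [0.573, 0.0021, 0.1264]
tool_rot: [0.708, 0.707, -0.0, -0.001]
ft_force: [-0.0, 0.4, -0.5]
grip_width: 0.0871
grip_force: 0.0
```

```bash
python3 - <<'E'
from h import *
snap('wrist');w=snap('wrist','w9.png');o=status.get_obs();P=o['position'];print(P)
g=w['pixels'].max(2).astype(int)
a=proj(w,(.5745,.0678,.054));b=proj(w,(.5745,.0678,.038));c=proj(w,(.5745,.0678,.022));print(a,b,c)
u,v=a.round().astype(int)
print('row',g[v,u-60:u+60:2]);print('col',g[max(v-60,0):v+60:2,u],max(v-60,0))
E
```

```text
[0.57264792 0.00295583 0.12580168]
[324.1259017  112.04356944] [324.06525309 111.80172631] [324.01113726 111.58593335]
row [247 246 246 246 246 246 247 248 228  43  25  62 170 182 181 174 174 203
 206 206 205 205 201 198 199 201 200 200 199 199 201 197 197 196 194 193
 196 198 195 201 202 204 204 207 198 164 173 174 168 100  30 189 247 246
 246 246 245 245 242 184]
col [247 246 246 246 247 247 248 206  35  31 112 177 178 182 175 194 203 200
 201 200 203 202 202 206 202 198 198 197 197 199 201 200 201 202 203 205
 206 204 204 206 207 209 209 207 158 162 172 129 103  36  21 105 165 160
 162 162 163 161 161 164] 52
```

Both stones check out. Mat centre is at (323,110), the large stone at (324,109) and the small one at (325,110.5), so they are concentric within about 1.5 mm. Next is the holder.

{"op": "arm_command", "data": {
  "delta_rot": [
    [0,0,0],
    [0,0,0],
    [0,0,0],
    [0,0,0],
    [0,0,0],
    [0,0,0],
    [0,0,0],
    [0,0,0]
  ],
  "delta_pos": [
    [0.187,-0.083,-0.03],
    [0.187,-0.083,-0.03],
    [0.187,-0.083,-0.03],
    [0.187,-0.083,-0.03],
    [0.187,-0.083,-0.03],
    [0.187,-0.083,-0.03],
    [0.187,-0.083,-0.03],
    [0.187,-0.083,-0.03]
  ],
  "gripper": [-1,-1,-1,-1,-1,-1,-1,-1]
}}

```text
time: 16.93
position: [0.4904, 0.1896, 0.1562]
tool_rot: [0.707, 0.708, -0.001, -0.0]
ft_force: [-0.8, 0.0, 0.1]
grip_width: 0.0871
grip_force: 0.0
```

```bash
python3 - <<'E'
from h import *
snap('wrist');w=snap('wrist','w10.png');s=snap('scene');o=status.get_obs();P=o['position'];print(P,o['tool_rot'])
p=proj(w,(.48,.282,.035));q=proj(s,(.48,.282,.035));print(p,q)
u,v=p.round().astype(int);u0,v0=max(u-75,0),max(v-75,0);a=w['pixels'][v0:v0+150,u0:u0+150]
x,y=q.round().astype(int);x0,y0=x-35,y-35;b=s['pixels'][y0:y0+70,x0:x0+70]
print(u0,v0,x0,y0)
out=np.hstack([cv2.resize(a,(450,450),interpolation=3),cv2.resize(b,(350,350),interpolation=3) if 0 else cv2.copyMakeBorder(cv2.resize(b,(350,350),interpolation=3),0,100,0,0,0)])
cv2.imwrite('pics/hold.png',out)
E
```

```text
[0.49138187 0.1879478  0.15632555] [ 7.07878929e-01  7.06333677e-01 -3.74382475e-04 -1.34705310e-04]
[309.09229584  77.61316542] [242.09913347 257.95882028]
234 3 207 223
```

View pics/hold.png

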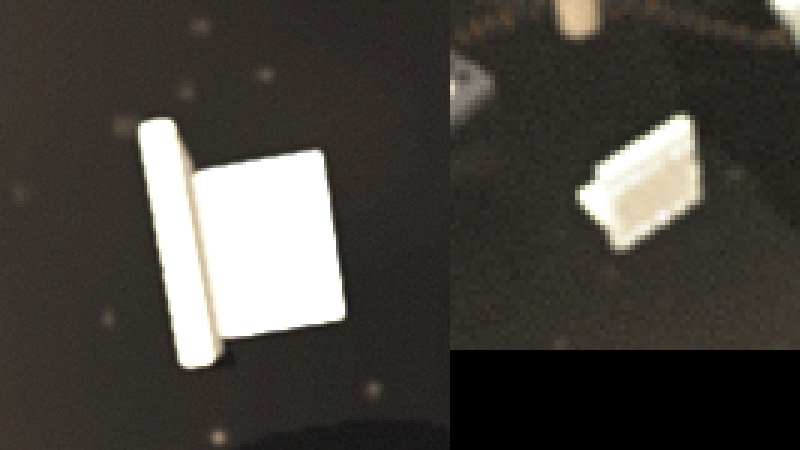

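The last crop shows the holder's panel top running from (286,43) to (300,125) in the wrist view. Its tongue points to image-right (world +x), with end corners at (342,53) and (349,109). No other white L is nearby.

```bash
python3 - <<'E'
from h import *
w=snap('wrist');o=status.get_obs();print(o['position'])
im=cv2.imread('pics/w10.png');f=lambda x,y:(234+x/3,3+y/3)
A=onz(w,*f(157,119),.07);B=onz(w,*f(199,365),.07);C=onz(w,*f(323,150),.005);D=onz(w,*f(345,318),.005)
E_=onz(w,*f(193,172),.005);F=onz(w,*f(218,338),.005)
print('panel',A,B,np.linalg.norm(A-B),(A+B)/2,'yaw',np.degrees(np.arctan2(-(A-B)[0],(A-B)[1])))
print('tongue',C,D,np.linalg.norm(C-D),'yaw',np.degrees(np.arctan2(-(C-D)[0],(C-D)[1])),'yaw side',np.degrees(np.arctan2((C-E_)[1],(C-E_)[0])),np.degrees(np.arctan2((D-F)[1],(D-F)[0])))
y=np.arctan2(-(C-D)[0],(C-D)[1]);print('origin from tongue',(C+D)/2-.044*np.array([np.cos(y),np.sin(y),0]))
# stand in w8-like view & top
im=cv2.imread('pics/w8.png');g=im.max(2);k=(g>120).astype(np.uint8);k[210:]=0;_,l=cv2.connectedComponents(k);cs,_=cv2.findContours((l==l[60,300]).astype(np.uint8),0,1)
r=cv2.minAreaRect(max(cs,key=cv2.contourArea));print(r)
im=cv2.imread('pics/w9.png');g=im.max(2);k=(g>120).astype(np.uint8);k[200:]=0;_,l=cv2.connectedComponents(k);cs,_=cv2.findContours((l==l[60,300]).astype(np.uint8),0,1)
r=cv2.minAreaRect(max(cs,key=cv2.contourArea));Bx=cv2.boxPoints(r);print(r)
T=np.eye(4);T[:3,:3]=[[0,1,0],[1,0,0],[0,0,-1]];T[:3,3]=[.57265,.00296,.1258];w9=dict(w);w9['pose']=T@w['mount']
print([onz(w9,*p,.02).round(4).tolist() for p in Bx],onz(w9,*r[0],.02))
E
```

```text
[0.49141752 0.18782519 0.1563978 ]
panel [0.46525916 0.3032188  0.07      ] [0.47461153 0.24319111 0.07      ] 0.06075187262821745 [0.46993535 0.27320495 0.07      ] yaw 8.855538886289517
tongue [0.51005959 0.30513971 0.005     ] [0.51772515 0.25479504 0.005     ] 0.05092491384711701 yaw 8.657455184854085 yaw side 8.831254740289639 8.558536310774247
origin from tongue [0.47039371 0.27334419 0.005     ]
((293.4235534667969, 119.44296264648438), (169.45108032226562, 162.6658935546875), 3.032702922821045)
((302.7482604980469, 105.697021484375), (164.6492919921875, 160.61753845214844), 3.301866054534912)
[[0.4794, 0.0085, 0.02], [0.4967, 0.1375, 0.02], [0.6265, 0.1306, 0.02], [0.6247, -0.0001, 0.02]] [0.55687708 0.07278852 0.02      ]
```

```bash
python3 - <<'E'
from h import *
w=snap('wrist')
T=np.eye(4);T[:3,:3]=[[0,1,0],[1,0,0],[0,0,-1]];T[:3,3]=[.57265,.00296,.1258];w9=dict(w);w9['pose']=T@w['mount']
k=cv2.imread('pics/w9.png').max(2)>125
def fit(pts,z,n):
    P=np.array([onz(w9,*p,z)[:2] for p in pts]);vx,vy,x,y=cv2.fitLine(P.astype(np.float32),cv2.DIST_HUBER,0,.01,.01).ravel()
    print(n,'ang',np.degrees(np.arctan2(vy,vx)).round(2),'pt',x.round(4),y.round(4));return
rows=np.arange(60,160,3);cols=np.arange(250,360,4)
up=[(c,np.argmax(k[:100,c])) for c in cols];print(up[::6])
lo=[(c,100+[i for i in range(100) if k[100+i,c]][-1]+1) for c in cols if c];print(lo[::6])
ri=[(np.where(k[r,330:420])[0][-1]+331,r) for r in rows];print(ri[::6])
le=[(np.where(k[r,180:300])[0][0]+180,r) for r in rows];print(le[::6])
fit(up,.02,'+y side');fit(lo,.02,'-y side');fit(ri,.02,'rear');fit(le,.024,'front')
E
```

```text
[(np.int64(250), np.int64(24)), (np.int64(274), np.int64(25)), (np.int64(298), np.int64(26)), (np.int64(322), np.int64(27)), (np.int64(346), np.int64(28))]
[(np.int64(250), 183), (np.int64(274), 184), (np.int64(298), 185), (np.int64(322), 186), (np.int64(346), 187)]
[(np.int64(388), np.int64(60)), (np.int64(386), np.int64(78)), (np.int64(384), np.int64(96)), (np.int64(383), np.int64(114)), (np.int64(381), np.int64(132)), (np.int64(380), np.int64(150))]
[(np.int64(226), np.int64(60)), (np.int64(226), np.int64(78)), (np.int64(227), np.int64(96)), (np.int64(227), np.int64(114)), (np.int64(228), np.int64(132)), (np.int64(229), np.int64(150))]
+y side ang -2.62 pt 0.5588 0.1334
-y side ang -2.84 pt 0.557 0.0048
rear ang 87.17 pt 0.6241 0.0673
front ang 88.0 pt 0.4948 0.0693
```

{"op": "arm_command", "data": {
  "delta_rot": [
    [0,0,-4],
    [0,0,-8.7],
    [0,0,-8.7],
    [0,0,-8.7],
    [0,0,-8.7],
    [0,0,-8.7],
    [0,0,-8.7],
    [0,0,-8.7],
    [0,0,-8.7],
    [0,0,-8.7]
  ],
  "delta_pos": [
    [0.04,-0.01,0],
    [0.0755,-0.02,0],
    [0.0855,-0.0214,0.02],
    [0.0855,-0.0214,0.05],
    [0.0855,-0.0214,0.08],
    [0.0855,-0.0214,0.11],
    [0.0855,-0.0214,0.13],
    [0.0855,-0.0214,0.138],
    [0.0855,-0.0214,0.14],
    [0.0855,-0.0214,0.14]
  ],
  "gripper": [-1,-1,-1,-1,-1,-1,-1,-1,-1,-1]
}}

```text
time: 18.02
position: [0.4701, 0.274, 0.0168]
tool_rot: [0.652, 0.758, -0.0, -0.0]
ft_force: [-1.0, -0.3, 0.6]
grip_width: 0.087
grip_force: 0.0
```

{"op": "arm_command", "data": {
  "delta_rot": [
    [0,0,0],
    [0,0,0],
    [0,0,0],
    [0,0,0],
    [0,0,0],
    [0,0,0],
    [0,0,0],
    [0,0,0],
    [0,0,0],
    [0,0,0],
    [0,0,0],
    [0,0,0]
  ],
  "delta_pos": [
    [0,0,0],
    [0,0,0],
    [0,0,0],
    [0,0,0],
    [0,0,0],
    [0,0,0],
    [0,0,0],
    [0,0,0],
    [0,0,0],
    [0,0,0],
    [0,0,0],
    [0,0,0]
  ],
  "gripper": [1,1,1,1,1,1,1,1,1,1,1,1],
  "grip_force": 25
}}

```text
time: 19.02
position: [0.4695, 0.2744, 0.0168]
tool_rot: [0.652, 0.758, -0.0, -0.0]
ft_force: [0.6, -0.5, -0.7]
grip_width: 0.015
grip_force: 0.0
```

{"op": "arm_command", "data": {
  "delta_rot": [
    [0,0,0],
    [0,0,0],
    [0,0,0],
    [0,0,0]
  ],
  "delta_pos": [
    [0,0,0],
    [0,0,0],
    [0,0,0],
    [0,0,0]
  ],
  "gripper": [1,1,1,1],
  "grip_force": 45
}}

```text
time: 19.35
position: [0.4695, 0.2744, 0.0168]
tool_rot: [0.652, 0.758, -0.0, -0.0]
ft_force: [0.2, 0.5, -1.2]
grip_width: 0.0078
grip_force: 45.0
```

{"op": "arm_command", "data": {
  "delta_rot": [
    [0,0,0],
    [0,0,3],
    [0,0,7],
    [0,0,11.2],
    [0,0,11.2],
    [0,0,11.2],
    [0,0,11.2],
    [0,0,11.2],
    [0,0,11.2],
    [0,0,11.2],
    [0,0,11.2],
    [0,0,11.2]
  ],
  "delta_pos": [
    [0,0,-0.003],
    [0.003,-0.02,-0.003],
    [0.0068,-0.0445,-0.003],
    [-0.025,-0.05,-0.003],
    [-0.06,-0.055,-0.003],
    [-0.095,-0.059,-0.003],
    [-0.13,-0.063,-0.003],
    [-0.16,-0.067,-0.003],
    [-0.18,-0.069,-0.003],
    [-0.1902,-0.07,-0.003],
    [-0.1902,-0.07,-0.003],
    [-0.1902,-0.07,-0.003]
  ],
  "gripper": [1,1,1,1,1,1,1,1,1,1,1,1]
}}

```text
time: 20.35
position: [0.4293, 0.0759, 0.02]
tool_rot: [0.723, 0.691, 0.0, 0.0]
ft_force: [-0.2, 0.5, -0.5]
grip_width: 0.0077
grip_force: 45.0
```

```bash
python3 - <<'E'
from h import *
snap('wrist');w=snap('wrist','w11.png');t=snap('top','t11.png');o=status.get_obs();P=o['position'];q=o['tool_rot'];print(P,q,'yaw',np.degrees(2*np.arctan2(q[1],q[0]))-90,o['grip_width'],o['grip_force'],o['ft_force'])
g=w['pixels'].max(2)
# predicted tongue/panel in wrist, for lateral check
c,s=np.cos(np.radians(-2.5)),np.sin(np.radians(-2.5))
f=lambda x,y,z:P*[1,1,0]+np.array([c*x-s*y,s*x+c*y,z])
for n,p in(('panel+y',(0,.03,.073)),('tongue end +y',(.0445,.025,.008)),('tongue end -y',(.0445,-.025,.008))):print(n,proj(w,f(*p)).round(1))
e=proj(w,f(.03,.025,.008)).round().astype(int);print(e,g[e[1]-30:e[1]+30:2,e[0]])
e=proj(w,f(.0445,.015,.008)).round().astype(int);print(e,g[e[1],e[0]-40:e[0]+60:2])
e=proj(w,f(0,.03,.073)).round().astype(int);print(e,g[e[1]-30:e[1]+30:2,e[0]])
E
```

```text
[0.42887187 0.07702583 0.01991807] [ 7.21977726e-01  6.91916294e-01  4.77553408e-05 -5.71172994e-05] yaw -2.436015331647269 0.007712550203071333 44.99983476474881 [ 0.21375714  0.5361915  -0.0229797 ]
panel+y [320.5 201.1]
tongue end +y [394.7 180.8]
tongue end -y [390.7 257.3]
[371 181] [ 18  14  11  11  11  14  19  14  14  13  15  14  15  12  22 123 200 209
 207 205 207 203 205 206 205 204 207 207 207 208]
[394 197] [204 206 205 206 205 205 204 205 206 204 206 206 206 210 204 205 205 204
 207 199  96  10  12   8  10  12  12  14  10  13  15  13  12  15  11   8
  14  17  67 100  94 114 151 171 165 158 163 164 166 165]
[321 201] [ 27 107 138 135 137 134 137 137 136 135 136 135 138 137 136 139 179 205
 204 206 206 204 205 206 205 206 206 202 204 206]
```

The tongue edges are where I predicted in the wrist view: side edge at row 181, end at column 394. The holder is held square and centred, so I'll slide it to the mouth.

{"op": "arm_command", "data": {
  "delta_rot": [
    [0,0,0],
    [0,0,0],
    [0,0,0],
    [0,0,0],
    [0,0,0],
    [0,0,0],
    [0,0,0],
    [0,0,0]
  ],
  "delta_pos": [
    [-0.0012,0,0.001],
    [-0.0012,0.004,0.002],
    [-0.0012,0.012,0.002],
    [-0.0012,0.022,0.002],
    [-0.0012,0.034,0.002],
    [-0.0012,0.044,0.002],
    [-0.0012,0.05,0.002],
    [-0.0012,0.05,0.002]
  ],
  "gripper": [1,1,1,1,1,1,1,1]
}}

```text
time: 21.17
position: [0.4819, 0.0722, 0.018]
tool_rot: [0.723, 0.691, 0.001, 0.001]
ft_force: [0.6, -0.3, -1.6]
grip_width: 0.0077
grip_force: 45.0
```

```bash
python3 - <<'E'
from h import *
w=snap('wrist','w12.png');o=status.get_obs();P=o['position'];print(P,o['ft_force'],o['moment'],o['grip_force'])
g=w['pixels'].max(2)
c,s=np.cos(np.radians(-2.5)),np.sin(np.radians(-2.5))
f=lambda x,y,z:P*[1,1,0]+np.array([c*x-s*y,s*x+c*y,z])
print(proj(w,f(.004,.02,.024)),proj(w,f(.015,.02,.024)),proj(w,f(.015,.065,.024)))
e=proj(w,f(.004,.02,.022)).round().astype(int);print(e,g[e[1],e[0]-16:e[0]+40])
e=proj(w,f(.015,.065,.024)).round().astype(int);print(e,g[e[1]-30:e[1]+30:2,e[0]+6])
E
```

```text
[0.47998588 0.07236078 0.01785439] [ 0.5258654  -0.27202928 -0.44090826] [ 0.0086966  -0.02199858 -0.01270547] 44.99988092109561
[325.15183169 197.08299966] [344.87616869 197.04493179] [346.20175365 114.04902601]
[325 196] [ 13  49 108 147 151 134 134 134 137 136 138 136 135 134 133 135 136 133
 136 133 132 152 182 203 207 205 205 205 203 205 206 203 181 142 121 135
 153 164 168 165 161 153 148 152 168 170 170 170 168 167 168 169 170 168
 168 171]
[346 114] [ 20  23  18  20  18  20  22  20  23  20  25  19  20  20  29 140 229 231
 231 228 229 227 227 223 221 221 216 225 225 220]
```

{"op": "arm_command", "data": {
  "delta_rot": [
    [0,0,0],
    [0,0,0],
    [0,0,0],
    [0,0,0],
    [0,0,0],
    [0,0,0]
  ],
  "delta_pos": [
    [0,0.0015,0],
    [0,0.003,0],
    [0,0.0045,0],
    [0,0.006,0],
    [0,0.007,0],
    [0,0.007,0]
  ],
  "gripper": [1,1,1,1,1,1]
}}

```text
time: 21.72
position: [0.4851, 0.0722, 0.0178]
tool_rot: [0.723, 0.691, -0.001, -0.001]
ft_force: [-1.9, 0.8, -0.5]
grip_width: 0.0074
grip_force: 45.0
```

{"op": "arm_command", "data": {
  "delta_rot": [
    [0,0,0],
    [0,0,0],
    [0,0,0],
    [0,0,0]
  ],
  "delta_pos": [
    [0,0.001,0],
    [0,0.002,0],
    [0,0.003,0],
    [0,0.003,0]
  ],
  "gripper": [1,1,1,1]
}}

```text
time: 22.05
position: [0.4876, 0.0722, 0.0177]
tool_rot: [0.723, 0.691, -0.001, -0.001]
ft_force: [-3.7, -0.3, 0.1]
grip_width: 0.0075
grip_force: 45.0
```

{"op": "arm_command", "data": {
  "delta_rot": [
    [0,0,0],
    [0,0,0],
    [0,0,0],
    [0,0,0]
  ],
  "delta_pos": [
    [0,0.001,0],
    [0,0.002,0],
    [0,0.002,0],
    [0,0.002,0]
  ],
  "gripper": [1,1,1,1]
}}

```text
time: 22.38
position: [0.4896, 0.0721, 0.0177]
tool_rot: [0.723, 0.691, -0.001, -0.001]
ft_force: [-4.9, -0.5, 0.5]
grip_width: 0.0078
grip_force: 45.0
```

{"op": "arm_command", "data": {
  "delta_rot": [
    [0,0,0],
    [0,0,0],
    [0,0,0],
    [0,0,0]
  ],
  "delta_pos": [
    [0,0.001,0],
    [0,0.002,0],
    [0,0.002,0],
    [0,0.002,0]
  ],
  "gripper": [1,1,1,1]
}}

```text
time: 22.72
position: [0.4897, 0.0721, 0.0175]
tool_rot: [0.723, 0.691, -0.002, -0.002]
ft_force: [-7.7, 0.0, 2.0]
grip_width: 0.0074
grip_force: 45.0
```

{"op": "arm_command", "data": {
  "delta_rot": [
    [0,0,0],
    [0,0,0],
    [0,0,0],
    [0,0,0],
    [0,0,0],
    [0,0,0]
  ],
  "delta_pos": [
    [0,0.001,0],
    [0,0.0015,0],
    [0,0.0015,0],
    [0,0.0015,0],
    [0,0.0015,0],
    [0,0.0015,0]
  ],
  "gripper": [1,1,1,1,1,1]
}}

```text
time: 23.22
position: [0.4897, 0.0722, 0.0174]
tool_rot: [0.723, 0.691, -0.003, -0.003]
ft_force: [-8.3, -0.6, 4.4]
grip_width: 0.0078
grip_force: 45.0
```

```bash
python3 - <<'E'
from h import *
w=snap('wrist','w13.png');o=status.get_obs();P=o['position'];print(P,o['ft_force'],o['moment'],o['grip_force'],np.abs(o['joint_velocities']).max())
g=w['pixels'].max(2)
c,s=np.cos(np.radians(-2.5)),np.sin(np.radians(-2.5))
f=lambda x,y,z:P*[1,1,0]+np.array([c*x-s*y,s*x+c*y,z])
for y in(.018,.022,.026):
  e=proj(w,f(.004,y,.024)).round().astype(int);print(e,g[e[1],e[0]-20:e[0]+30])
for z in(.070,.072,.075):
  print(z,proj(w,f(-.0045,.02,z)),proj(w,f(.004,.02,z)),proj(w,f(0,.03,z)))
e=proj(w,f(0,.03,.072)).round().astype(int);print(e,g[e[1]-30:e[1]+20:2,e[0]])
# stones
a=proj(w,(.5745,.0678,.054)).round().astype(int);print(a,g[min(a[1],225),a[0]-90:a[0]+90:4])
E
```

```text
[0.48973647 0.07216179 0.01745782] [-9.17992107 -0.52957306  4.65137425] [-0.06180638  1.72611461 -0.12078014] 45.00153908506036 0.0014076158622534545
[328 201] [  8  18  65 135 182 176 149 133 136 138 139 140 140 141 142 138 141 141
 143 140 137 133 135 143 163 167 167 158 150 146 154 169 169 170 169 167
 166 169 168 167 170 170 170 174 173 172 172 172 169 168]
[328 194] [ 10  13  39  83 121 132 133 130 137 132 136 132 137 140 135 140 137 139
 137 137 135 133 137 152 165 167 169 164 152 144 154 165 175 170 169 167
 167 171 171 167 168 170 169 174 171 172 170 170 171 170]
[328 187] [ 11  12  17  43  91 125 134 131 133 136 136 137 138 138 136 137 136 135
 136 134 132 131 140 154 163 169 166 165 152 147 149 164 172 171 166 170
 170 168 168 170 169 169 172 175 173 171 171 170 170 170]
0.07 [309.40259764 224.5391898 ] [329.30366941 224.58609367] [319.87837048 201.98199359]
0.072 [309.1881039  226.09596232] [329.35399296 226.14434611] [319.80191424 203.26115134]
0.075 [308.85544321 228.51037786] [329.43204174 228.56110133] [319.68326622 205.2462021 ]
[320 203] [106 139 137 135 138 136 137 138 137 138 137 134 138 135 140 181 201 204
 205 205 209 207 204 207 206]
[496 255] [ 91  23  19  22  58  59  89 107 104 184 164  70  70  74  74 104 126 124
 124 128 123 120 126 123 123 122 121 120 117 117 119 115 140 245 246 245
 246  22  16  20  19  18  17  17  12]
```

```bash
python3 -c "
from rig import robot
print(robot.hand_in())"
```

```text
the job is handed in; nothing more can be done
None
```

I handed the job in at about 23 s, though the hand-in call returned no verdict: both stones are stacked on the mat, centred within about 1.5 mm in the wrist view, and the label holder is home against the lip, still gripped at 45 N and pressed with about 9 N.

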